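Fasten the green toolbox's hasp

ROBOT

A 6-joint arm with a two-finger parallel gripper is mounted at the origin on the work surface. World frame = base frame: x ahead of the robot, y to its left, z up, the work surface at z = 0. Lengths are in m, angles in rad, forces in N, time in s.
With the tool pointing down it reaches from about 0.375 to 0.825 m from the base axis. Payload 5.5 kg.
Tool frame: the origin (TCP) lies midway between the tips of the shut fingers; the grasp point (between the pads) lies 19 mm behind it; z points along the fingers, y is the direction in which the jaws open and shut (so a half turn about z gives the same grasp; the last joint's range is limited). The gripper opens to 85 mm and grips with 20 to 120 N. Pads are 22 mm wide; open, the fingers measure 114 mm over their backs; the gripper's body (76 mm by 85 mm) begins 54 mm behind the grasp point. The pads swing forward as they close: fully open they stand 13 mm farther back than shut.
Start: joints at [1.319, 0.314, -0.047, 1.21, 0, 1.571], TCP at [0.149, 0.581, 0.231] pointing down, gripper open.
Joint ranges: [-2.67, 2.67], [-0.69, 1.73], [-1.03, 1.25], [-2.08, 2.16], [-1.42, 1.45], [-3.14, 3.14]. Speed limits (rad/s): [2.39, 2.39, 3.01, 3.14, 3.14, 3.14].

INTERFACE

Orientations are given as a rotation vector (axis times angle).
In Python, from bench import status, imaging, sign_off gives the robot as it stands.
- The arm moves only by the shell command python3 -m creep 'ROWS' [OPENING] [FORCE]. ROWS is JSON, a list of rows, each a list of 6 numbers: the shift along the tool's x, y, z in cm, then the turn, a rotation vector about the tool's x, y, z in rad. A call has 1 to 10 rows; each row shifts and turns the pose as measured when the row begins, along the tool's axes as they then stand; what a row does not reach is not made up. A row lasts 1/10 s, in which the tool goes at most 50 mm and 8.59 degrees, less where a joint would pass 70% of its speed; a pose out of reach is approached as far as the arm can. A call is refused whole if a number of a shift passes 5 or a number of a turn 0.15, either way. A call with a gripper value outside its range is refused whole. OPENING is the finger opening in cm, from 0 to 8.54, set as the call begins (- or left out, the last holds). The fingers move at their own pace and stop on an object; FORCE is the grip in N (left out, the last holds). Time passes only in rows, so rows that do not move let the fingers close. It gives the time, the measured TCP pose, the force and the opening at its end, in the units of the state.
- status.get_obs(): the state, without advancing time (a new reading comes with each control period).
- imaging.grab_frame(name): name is "scene" or "top" or "wrist"; returns a dict with "img" (384x512x3 uint8, red, green, blue), "fx", "fy", "cx", "cy" (pixels), "R" (3x3) and "t" (3): a world point X has camera coordinates R X + t; the wrist camera has in their place "mount" (4x4, takes a point from camera to tool coordinates, whose origin is the TCP and whose axes are the flange's). Camera axes: x right, y down, z forward; pixel columns grow to the right and rows downward; lengths in m; the calibration is good to about 2 mm. A picture is of the moment at which its call begins: read the wrist's pose just before it. There is no depth.
- sign_off(): hands the job in, once; it reports no verdict.
The state is a dict: "time": time; "joints": joint angles; "qd": joint speeds; "effort": joint torques, N m; "ee_pos": TCP position; "tool_rot": TCP orientation; "force": force on the tool from outside, world axes, zero at the start; "ft_torque": the same for the moment, N m; "gripper_width": finger opening in m.
Only numpy, scipy, OpenCV 4.12 (cv2) and the standard library are available. Lean on these libraries where they do the work, as an engineer would, in place of code of your own. Each camera call takes 0.05 s, during which the arm holds its last target.

TASK

The green toolbox is packed for the road call: swing the steel hasp on top of it over and press it fully down, flat over its staple, then let go. The blue toolbox is still in use, so leave its hasp open as it is, and do not knock over the yellow oil can.

Things in the scene. Friction and masses are not known exactly. Their poses are not given: they have to be found in the camera images.
- green_hasp (a joint): Green toolbox's hasp angle, rad: 0 = closed, flat over the staple (hard stop); 1.57 = upright; starts 1.7 to 2.3, leaning back away from the staple. The hasp is a steel strap 90 mm long, 40 wide, 4 thick, with a 14 x 22 mm slot 60 mm from its hinge and a 10 mm thick rolled lip at its free end. Stiff hinge: it stays at any angle where it is left, and about 2 N at the lip moves it.
- green_hinge (a point): Middle of the green hasp's hinge, 4 mm above the box's flat top, 114 mm above the table. z up, y along the hinge, x level towards the staple. At angle q the strap runs from here along cos(q) x + sin(q) z; its closed upper face is at z = 2 mm. Brass staple: 60 mm along +x, 14 mm wide, top at z = 17 mm. Fixed steel box: 170 mm in x, 250 in y, 110 high, centre 35 mm along +x from here.
- blue_tip (a point): Rolled lip (free end, 85 mm from its hinge) of the open hasp on the blue toolbox, which is fixed too and the same as the green one in all but colour. This hasp must be left as it is.
- oil_mid (a point): Middle of the loose yellow oil can, 100 mm above its underside; z up along the can. Body 65 x 115 mm in plan, 208 mm high with its red cap, about 0.8 kg. It stands on the table beyond the boxes. (An 18 cm steel spanner lies on the table between the boxes and is of no concern.)
Not all that is in view belongs to the job. What is meant by the part that bears oil_mid is not purple or turquoise, and is the larger of those in its own colour.

How it is judged:
By the outcome, as a careful person would: the job done as asked, in the order asked, and still so for the second after the job is handed in, with the robot touching nothing.
It also fails if it takes over 29 s, if anything falls off the work surface, if the arm or the gripper's body presses on something with over 40 N, if the wrist force passes 120 N, or if a joint passes its speed limit or range.

## Working session

There is one attempt and no reset: what is moved stays moved. The work goes in short steps, Python scripts to look and compute and a shell command to move; the robot and the scene stay as the last step left them, time stands still between calls to the robot, and variables do not carry over. Pictures are saved under pics/ and viewed, and the job is handed in when it is done.

```bash
ls; mkdir -p pics
cat > h.py <<'E'
import numpy as np,cv2
from bench import status,imaging
from scipy.spatial.transform import Rotation as Ro
def grab(n,f):
    o=status.get_obs(); d=imaging.grab_frame(n)
    cv2.imwrite('pics/'+f+'.png',d['img'][:,:,::-1]); d['obs']=o
    K=dict((k,d[k]) for k in d if k!='img'); np.save('pics/'+f+'.npy',K,allow_pickle=True); return d
def cam(d):
    if 'mount' in d:
        o=d['obs'];T=np.eye(4);T[:3,:3]=Ro.from_rotvec(o['tool_rot']).as_matrix();T[:3,3]=o['ee_pos']
        M=np.linalg.inv(T@np.array(d['mount']));return M[:3,:3],M[:3,3]
    return np.array(d['R']),np.array(d['t'])
def load(f): return np.load('pics/'+f+'.npy',allow_pickle=True).item()
def ray(d,u,v):
    R,t=cam(d);return -R.T@t,R.T@np.array([(u-d['cx'])/d['fx'],(v-d['cy'])/d['fy'],1])
def onz(d,u,v,z):
    c,r=ray(d,u,v);return c+r*(z-c[2])/r[2]
def tri(*a):
    A=np.zeros((3,3));b=np.zeros(3);L=[]
    for d,u,v in a:
        c,r=ray(d,u,v);r/=np.linalg.norm(r);P=np.eye(3)-np.outer(r,r);A+=P;b+=P@c;L.append((c,P))
    x=np.linalg.solve(A,b);return x,[np.linalg.norm(P@(x-c)) for c,P in L]
def proj(d,X):
    R,t=cam(d);p=R@np.array(X)+t;return d['fx']*p[0]/p[2]+d['cx'],d['fy']*p[1]/p[2]+d['cy']
E
python3 - <<'E'
from h import *
for n in ('scene','top','wrist'): grab(n,n+'0')
o=status.get_obs();print(o)
E
```

```text
pics
{'time': 0.15, 'joints': array([ 1.31900983e+00,  3.14060544e-01, -4.78246987e-02,  1.21021393e+00,
        2.32681698e-05,  1.57080306e+00]), 'qd': array([-0.00032786, -0.00309331,  0.00184391, -0.00031819, -0.0003292 ,
        0.00049112]), 'effort': array([ 3.04176251e-05, -5.40045118e+01,  3.40059507e+01,  1.32386835e-02,
        6.27854820e-05,  1.23419237e-06]), 'ee_pos': array([0.14936422, 0.5806594 , 0.23064529]), 'tool_rot': array([-3.94448400e-01, -3.11654263e+00,  2.02560101e-03]), 'force': array([-0.01681746, -1.02061767,  0.68415063]), 'ft_torque': array([-0.01024778,  0.05395859, -0.02138306]), 'gripper_width': 0.08552779447589239}
```

View pics/scene0.png

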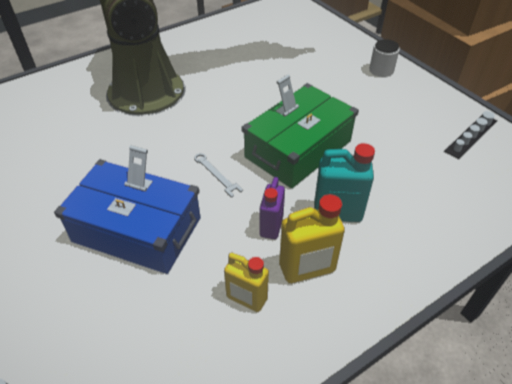

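View pics/top0.png

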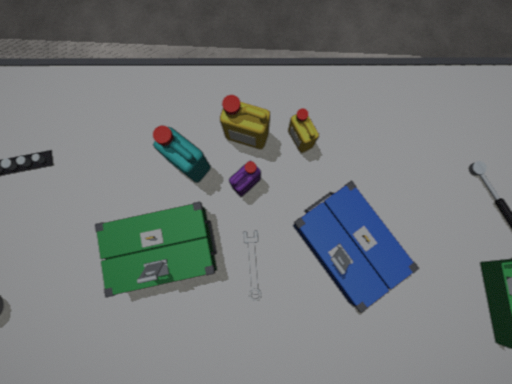

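View pics/wrist0.png

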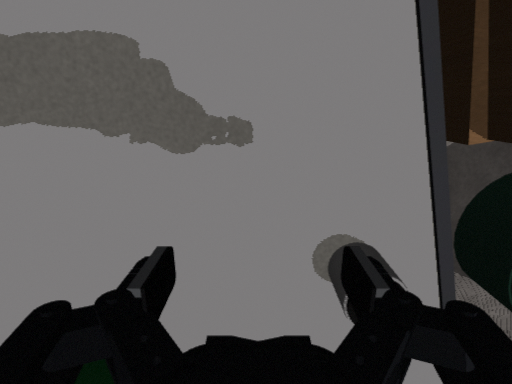

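The scene view shows the green toolbox at (300,132), with its open hasp at (287,95) and staple at (309,120). The blue box is at (130,210), with its hasp at (137,165). The larger yellow can is at (312,245). In the top view the green box is at (155,250), with its hasp at (154,271) and staple at (152,238).

Candidates:
- **Hasp:** green hasp at scene (287,95), chosen. Blue hasp at (137,165) is to be left alone. The dark green thing at top (500,300) has no hasp and lies off to the side.
- **Oil can:** large yellow can at scene (312,245), chosen. The small yellow can at (247,283), the purple at (272,212) and the turquoise at (345,185) are decoys.

Next I'll check close crops.

Run:
```python
import cv2,numpy as np
s=cv2.imread('pics/scene0.png')[65:185,235:365];t=cv2.imread('pics/top0.png')[195:300,90:222]
a=cv2.resize(s,(520,480),interpolation=cv2.INTER_CUBIC);b=cv2.resize(t,None,fx=5,fy=5,interpolation=cv2.INTER_CUBIC)
cv2.imwrite('pics/c1.png',a);cv2.imwrite('pics/c2.png',b)
```

```text
(no output)
```

View pics/c1.png

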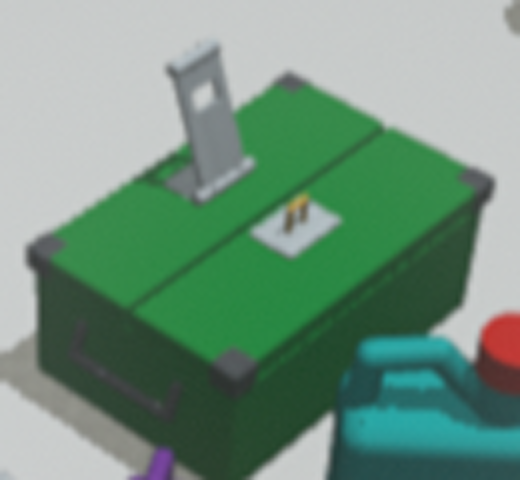

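View pics/c2.png

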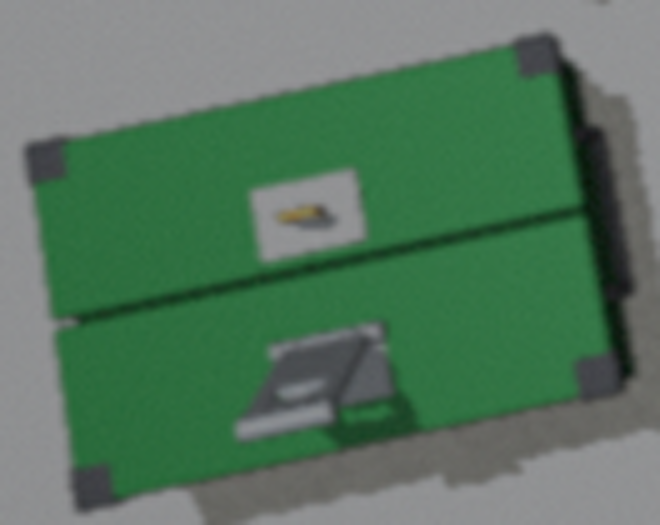

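The crops confirm it: the strap leans back from its hinge, with the lip at crop-1 (193,57) and crop-2 (284,422). The hinge is at (226,180) / (326,340) and the staple at (296,212) / (305,214).

Run:
```python
from h import *
s=load('scene0');t=load('top0')
S=lambda x,y:(s,235+x/4-.4,65+y/4-.4)
T=lambda x,y:(t,90+x/5-.4,195+y/5-.4)
np.set_printoptions(precision=4,suppress=True)
for n,a,b in [('lipmid',S(193,57),T(284,422)),('hinge',S(226,180),T(326,340)),('plate',S(296,220),T(308,214)),
 ('c_a',S(42,250),T(555,45)),('c_b',S(235,370),T(30,150)),('c_c',S(290,78),T(620,390)),('c_d',S(490,183),T(80,505)),
 ('c_a2',S(235,370),T(555,45)),('c2',S(42,250),T(620,390)),('c3',S(490,183),T(30,150)),('c4',S(290,78),T(80,505)),]:
    print(n,*tri(a,b))
print('hinge z114',onz(*T(326,340),.116),onz(*S(226,180),.116),'plate',onz(*T(308,214),.112),onz(*S(296,220),.112))
print('hingeedge',onz(*T(270,350),.116),onz(*T(382,328),.116))
# yellow can
for d,n in((s,'scene0'),(t,'top0')):
    im=cv2.imread(f'pics/{n}.png');h=cv2.cvtColor(im,cv2.COLOR_BGR2HSV)
    for nm,m in (('y',cv2.inRange(h,(20,120,80),(35,255,255))),('turq',cv2.inRange(h,(82,100,60),(98,255,255))),('red',cv2.inRange(h,(0,150,100),(8,255,255))),('pur',cv2.inRange(h,(130,80,40),(160,255,255)))):
        k,l,st,c=cv2.connectedComponentsWithStats(m)
        print(n,nm,[(tuple(st[i]),c[i].round(1)) for i in range(1,k) if st[i][4]>60])
print('cam',ray(s,256,192)[0],ray(t,256,192)[0])
```

```text
lipmid [0.4127 0.2169 0.1915] [np.float64(0.0006151046990127781), np.float64(0.0006151046990128577)]
hinge [0.4441 0.2233 0.1133] [np.float64(0.0013763382390621964), np.float64(0.0013763382390621574)]
plate [0.5023 0.2341 0.1146] [np.float64(0.0014560732995304443), np.float64(0.0014560732995304072)]
c_a [0.5522 0.0626 0.2211] [np.float64(0.04130487309211104), np.float64(0.041304873092111)]
c_b [0.5104 0.2982 0.0269] [np.float64(0.1006831216583998), np.float64(0.10068312165840007)]
c_c [0.4804 0.1312 0.2493] [np.float64(0.08130787950443569), np.float64(0.08130787950443578)]
c_d [ 0.3877  0.4468 -0.035 ] [np.float64(0.06415159096111649), np.float64(0.0641515909611165)]
c_a2 [0.5841 0.1224 0.1088] [np.float64(0.003400006064758021), np.float64(0.0034000060647579777)]
c2 [0.4227 0.0906 0.1025] [np.float64(0.005553891844636874), np.float64(0.005553891844636856)]
c3 [0.5328 0.3723 0.1026] [np.float64(0.0007989311816961169), np.float64(0.0007989311816962183)]
c4 [0.368  0.3371 0.1026] [np.float64(0.0008721248631351866), np.float64(0.0008721248631352247)]
hinge z114 [0.4435 0.2213 0.116 ] [0.
[... 1164 characters left out ...]
y([304.6, 129.1]))]
top0 turq [((np.int32(154), np.int32(128), np.int32(49), np.int32(44), np.int32(900)), array([180. , 151.8]))]
top0 red [((np.int32(223), np.int32(96), np.int32(17), np.int32(16), np.int32(217)), array([230.9, 103.3])), ((np.int32(297), np.int32(109), np.int32(11), np.int32(11), np.int32(86)), array([302., 114.])), ((np.int32(154), np.int32(126), np.int32(17), np.int32(17), np.int32(226)), array([161.9, 134.2])), ((np.int32(246), np.int32(162), np.int32(9), np.int32(11), np.int32(77)), array([250.1, 166.9]))]
top0 pur [((np.int32(229), np.int32(166), np.int32(31), np.int32(28), np.int32(466)), array([243.7, 179.4]))]
cam [ 1.1983 -0.3925  0.8699] [ 0.4765 -0.023   0.9905]
```

Hinge is at about (0.444, 0.222, 0.114), with the staple direction u at about 11.7° from +x and the hasp at about 1.97 rad. The measured heights agree with the text. Next I'll check can clearances, turn the tool so its y lies along the hinge, and shut the fingers.

```bash
python3 - <<'E'
from h import *
t=load('top0');s=load('scene0')
np.set_printoptions(precision=3,suppress=True)
for n,a,b in (('turq',(364.4,150.2),(161.9,134.2)),('yel',(330.3,203.1),(230.9,103.3)),('pur',(270.5,193.3),(250.1,166.9))):
    print(n,'cap',*tri((s,*a),(t,*b)))
print('turq other end at .2',onz(t,200,172,.17),'nearest box',onz(t,175,170,.15))
# blue lip
E
python3 -m creep '[[0,0,0,0,0,-0.114],[0,0,0,0,0,-0.114],[0,0,0,0,0,-0.114],[0,0,0,0,0,-0.114]]' 0 40
```

```text
turq cap [0.727 0.195 0.202] [np.float64(0.0010391872952499584), np.float64(0.0010391872952499684)]
yel cap [0.799 0.043 0.203] [np.float64(0.0010327602102993766), np.float64(0.0010327602102993259)]
pur cap [0.667 0.001 0.135] [np.float64(0.000902456782253435), np.float64(0.0009024567822533805)]
turq other end at .2 [0.647 0.113 0.17 ] nearest box [0.656 0.174 0.15 ]
time: 0.55
ee_pos: [0.1491, 0.5796, 0.229]
tool_rot: [0.346, -3.121, 0.007]
force: [-0.5, 0.9, 0.4]
gripper_width: 0.0282
```

```bash
cat >> h.py <<'E'
H=np.array([.4444,.2222,.114]);th=np.deg2rad(11.7);U=np.array([np.cos(th),np.sin(th),0])
def to(x,z,y=0):
    o=status.get_obs();R=Ro.from_rotvec(o['tool_rot']).as_matrix()
    V=np.array([-U[1],U[0],0]);P=H+U*x+V*y;P[2]=z
    p=o['ee_pos']-H
    print('t',o['time'],'tcp in hinge frame',p@U,p@V,p[2],'tool x',R[:,0],'F',o['force'])
    print('shift cm',(R.T@(P-o['ee_pos'])*100).round(2),P)
E
python3 -c "
from h import *
to(-.075,.231)"
```

```text
t 0.55 tcp in hinge frame -0.21665837656685585 0.4098903592951634 0.11500166321330928 tool x [-0.97571681 -0.21902628  0.0020469 ] F [-0.54841516  0.91698561  0.35368827]
shift cm [-13.48 -41.22  -0.06] [0.37095829 0.20699095 0.231     ]
```

```bash
python3 -m creep '[[-1.3,-4,0,0,0,0],[-1.3,-4,0,0,0,0],[-1.3,-4,0,0,0,0],[-1.3,-4,0,0,0,0],[-1.3,-4,0,0,0,0],[-1.3,-4,0,0,0,0],[-1.3,-4,0,0,0,0],[-1.3,-4,0,0,0,0],[-1.3,-4,0,0,0,0],[0,0,0,0,0,0]]' 0 40
python3 -c "
from h import *
to(-.075,.165)"
```

```text
time: 1.55
ee_pos: [0.3482, 0.2429, 0.2269]
tool_rot: [0.357, -3.119, 0.012]
force: [0.1, 1.1, 0.5]
gripper_width: 0.0001
t 1.55 tcp in hinge frame -0.09002569231204065 0.039783318119668974 0.11288760968806254 tool x [-0.97409027 -0.22613971  0.00299576] F [0.07100614 1.05181869 0.47340624]
shift cm [-1.43 -3.97  6.21] [0.37095829 0.20699095 0.165     ]
```

```bash
python3 -m creep '[[-0.8,-2.1,0,0,0,0.02],[-0.8,-2.1,0,0,0,0],[0,0,2,0,0,0],[0,0,2,0,0,0],[0,0,2,0,0,0],[0,0,0,0,0,0]]'
python3 - <<'E'
from h import *
to(-.05,.163)
for n in ('scene','top','wrist'): grab(n,n+'1')
s=cv2.imread('pics/scene1.png')[40:190,200:400];t=cv2.imread('pics/top1.png')[150:300,90:290]
cv2.imwrite('pics/c3.png',np.hstack([cv2.resize(a,(400,300),interpolation=cv2.INTER_CUBIC) for a in (s,t)]))
E
```

```text
time: 2.15
ee_pos: [0.3737, 0.2042, 0.1656]
tool_rot: [0.319, -3.124, 0.008]
force: [-0.4, -0.4, 0.0]
gripper_width: 0.0002
t 2.15 tcp in hinge frame -0.07286243053362067 -0.003303165757518751 0.051562125625147545 tool x [-0.97933615 -0.20222914  0.00201927] F [-0.41268744 -0.44646041  0.02977179]
shift cm [-2.29  0.33  0.25] [0.39543886 0.21206064 0.163     ]
```

View pics/c3.png

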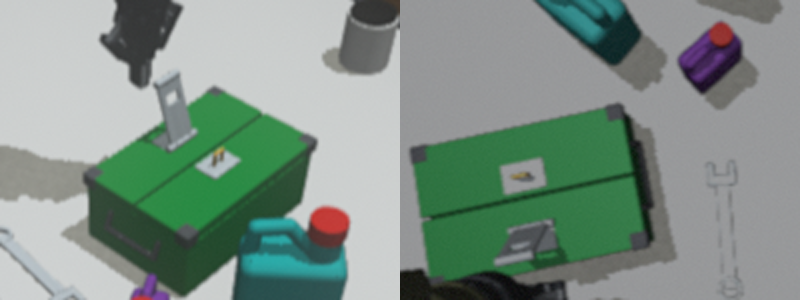

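View pics/wrist1.png

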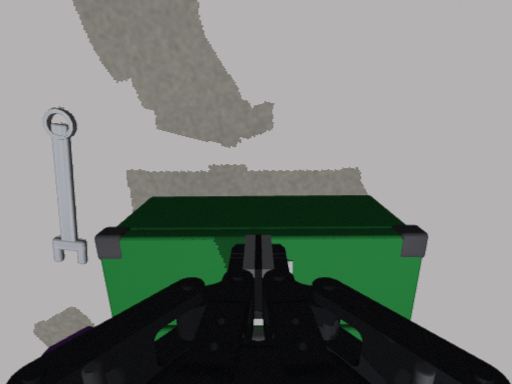

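The scene crop (left half) shows the shut fingers at (140,80), just behind the lip at (165,78). The wrist view shows the box square to the tool, edge row 232. Now I'll push along +u.

```bash
python3 -m creep '[[-1,0.3,0,0,0,0],[-1,0,0,0,0,0],[-1,0,0,0,0,0],[-1,0,0,0,0,0],[-1.2,0,0,0,0,0],[-1.2,0,0,0,0,0]]'
python3 -c "
from h import *
to(.05,.163)"
```

```text
time: 2.9
ee_pos: [0.4438, 0.2242, 0.1721]
tool_rot: [-0.322, 3.118, -0.002]
force: [-1.6, -0.0, -1.1]
gripper_width: -0.0002
t 2.9 tcp in hinge frame -0.00023326076123858958 0.0020472889218557935 0.05812316313584402 tool x [-0.97894114 -0.20403526 -0.00662212] F [-1.62829745 -0.02221711 -1.0917647 ]
shift cm [-5.02 -0.21  0.95] [0.49336114 0.23233936 0.163     ]
```

```bash
python3 -m creep '[[-1.2,-0.1,0.2,0,0,0],[-1.2,0,0.2,0,0,0],[-1.2,0,0.2,0,0,0],[-1.2,0,0.2,0,0,0],[0,0,0,0,0,0]]'
python3 - <<'E'
from h import *
to(.055,.163)
for n in ('scene','top'): grab(n,n+'2')
s=cv2.imread('pics/scene2.png')[40:190,200:400];t=cv2.imread('pics/top2.png')[150:300,90:290]
cv2.imwrite('pics/c4.png',np.hstack([cv2.resize(a,(400,300),interpolation=cv2.INTER_CUBIC) for a in (s,t)]))
E
```

```text
time: 3.4
ee_pos: [0.4961, 0.2333, 0.1618]
tool_rot: [-0.32, 3.121, -0.003]
force: [-0.6, 0.1, -0.6]
gripper_width: -0.0001
t 3.4 tcp in hinge frame 0.05286415788158947 0.00036285060660793886 0.04780168159359628 tool x [-0.97919036 -0.20291278 -0.00355551] F [-0.64887225  0.05916642 -0.58480052]
shift cm [-0.21 -0.04 -0.12] [0.49825725 0.2333533  0.163     ]
```

View pics/c4.png

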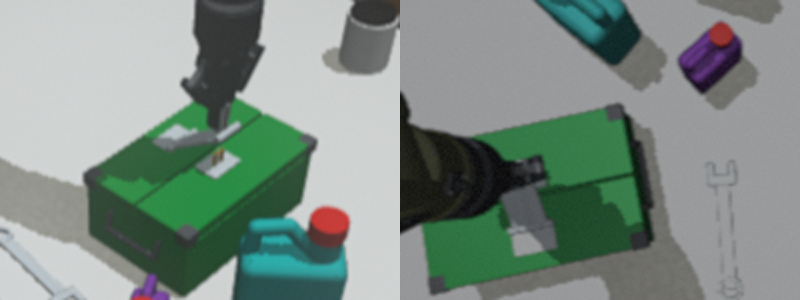

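The hasp (left crop, about (215,135)) is now past upright, tilted forward by more than half. I'll back off, lift over the lip, then come down on it beyond the staple.

```bash
python3 -m creep '[[1.2,0,-0.5,0,0,0],[0,0,-2,0,0,0],[0,0,-2,0,0,0],[-2,0,0,0,0,0],[-2,0,0,0,0,0],[0,0,0,0,0,0]]'
python3 -c "
from h import *
to(.084,.13)"
```

```text
time: 4.1
ee_pos: [0.5178, 0.2384, 0.2138]
tool_rot: [-0.323, 3.117, -0.001]
force: [-0.4, -1.0, -0.1]
gripper_width: -0.0001
t 4.1 tcp in hinge frame 0.07512128405841935 0.0010186635020667783 0.09981649553653991 tool x [-0.97874107 -0.20495991 -0.00757242] F [-0.43661601 -1.00261915 -0.06329513]
shift cm [-0.82 -0.09  8.39] [0.52665472 0.23923413 0.13      ]
```

```bash
python3 -m creep '[[0.3,-0.1,1.7,0,0,0],[0,0,1.7,0,0,0],[0,0,1,0,0,0],[0,0,1,0,0,0],[0,0,0.7,0,0,0],[0,0,0.5,0,0,0],[0,0,0,0,0,0]]'
python3 - <<'E'
from h import *
to(.084,.145)
for n in ('scene','top'): grab(n,n+'3')
s=cv2.imread('pics/scene3.png')[40:190,200:400];t=cv2.imread('pics/top3.png')[150:300,90:290]
cv2.imwrite('pics/c5.png',np.hstack([cv2.resize(a,(400,300),interpolation=cv2.INTER_CUBIC) for a in (s,t)]))
E
```

```text
time: 4.8
ee_pos: [0.512, 0.2368, 0.1496]
tool_rot: [-0.324, 3.112, 0.001]
force: [-1.0, -0.0, 0.2]
gripper_width: -0.0
t 4.8 tcp in hinge frame 0.06917745124410185 0.0006006666791755766 0.03562177585030239 tool x [-0.97845174 -0.20609261 -0.01257116] F [-1.01341684 -0.01672656  0.15937386]
shift cm [-1.48 -0.06  0.48] [0.52665472 0.23923413 0.145     ]
```

View pics/c5.png

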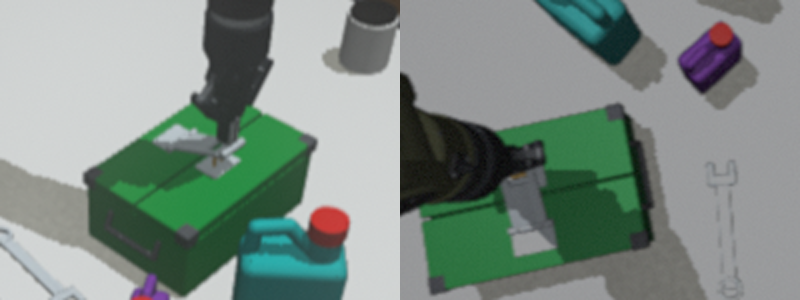

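The lip is under the fingertips and moving down, with the staple just behind. I'll hop forward over the lip, clear of the staple, and press.

```bash
python3 -m creep '[[0,0,-0.8,0,0,0],[0,0,-0.4,0,0,0],[-0.9,0,0,0,0.01,0],[-0.7,0,0,0,0,0],[0,0,0,0,0,0]]'
python3 -c "
from h import *
to(.083,.13)"
```

```text
time: 5.4
ee_pos: [0.5293, 0.2408, 0.1658]
tool_rot: [-0.325, 3.119, 0.002]
force: [0.0, -0.9, -0.0]
gripper_width: -0.0001
t 5.4 tcp in hinge frame 0.08686412402145322 0.0009835968245275571 0.051787564735917044 tool x [-0.97852162 -0.20607523 -0.00533207] F [ 0.00220345 -0.90541151 -0.02080348]
shift cm [ 0.41 -0.1   3.58] [0.52567549 0.23903135 0.13      ]
```

```bash
python3 -m creep '[[0.4,-0.1,0.8,0,0,0],[0,0,0.8,0,0,0],[0,0,0.7,0,0,0],[0,0,0.6,0,0,0],[0,0,0.5,0,0,0],[0,0,0,0,0,0]]'
python3 -c "
from h import *
to(.084,.119)"
```

```text
time: 6.0
ee_pos: [0.5243, 0.2385, 0.1283]
tool_rot: [-0.325, 3.12, 0.001]
force: [-1.1, -0.2, 0.9]
gripper_width: -0.0001
t 6.0 tcp in hinge frame 0.08151905943636947 -0.00027315362009946303 0.014297150108730908 tool x [-0.97853206 -0.20604331 -0.00460053] F [-1.05029107 -0.21874023  0.86775848]
shift cm [-0.24  0.03  0.93] [0.52665472 0.23923413 0.119     ]
```

```bash
python3 -m creep '[[-0.2,0,0.4,0,0,0],[0,0,0.4,0,0,0],[0,0,0.3,0,0,0],[0,0,0,0,0,0]]'
python3 -c "
from h import *
to(.084,.119)"
```

```text
time: 6.4
ee_pos: [0.5267, 0.2391, 0.12]
tool_rot: [-0.325, 3.119, 0.002]
force: [-0.9, -1.5, 1.5]
gripper_width: -0.0001
t 6.4 tcp in hinge frame 0.08403014634813029 -0.00010919013689448046 0.005970610789425179 tool x [-0.97849394 -0.2061797  -0.00628903] F [-0.88816185 -1.52695504  1.54462116]
shift cm [0.   0.01 0.1 ] [0.52665472 0.23923413 0.119     ]
```

Press on until it meets the stop.

```bash
python3 -m creep '[[0,0,0.3,0,0,0],[0,0,0.3,0,0,0]]'; python3 -m creep '[[0,0,0.3,0,0,0]]'
```

```text
time: 6.6
ee_pos: [0.5271, 0.2394, 0.1188]
tool_rot: [-0.325, 3.116, 0.004]
force: [-10.2, -5.1, 30.0]
gripper_width: 0.0005
time: 6.7
ee_pos: [0.5271, 0.2394, 0.119]
tool_rot: [-0.325, 3.115, 0.005]
force: [-9.9, -4.6, 25.4]
gripper_width: -0.0
```

A firm stop came at TCP z = 0.119, which matches the closed lip height, with about 28 N. Now I'll lift off and look.

```bash
python3 -m creep '[[0,0,-0.5,0,0,0],[0,0,-1.5,0,0,0],[0,0,-3,0,0,0],[0,0,-3,0,0,0],[3,0,-3,0,0,0],[4.5,0,0,0,0,0],[4.5,0,0,0,0,0],[4.5,0,0,0,0,0],[0,0,0,0,0,0]]'
python3 - <<'E'
from h import *
for n in ('scene','top'): grab(n,n+'4')
s=cv2.imread('pics/scene4.png')[65:185,235:365];t=cv2.imread('pics/top4.png')[195:300,90:222]
cv2.imwrite('pics/c6.png',np.hstack([cv2.resize(a,(400,370),interpolation=cv2.INTER_CUBIC) for a in (s,t)]))
E
```

```text
time: 7.6
ee_pos: [0.3601, 0.2037, 0.2308]
tool_rot: [-0.322, 3.114, 0.006]
force: [0.9, -0.1, -0.9]
gripper_width: -0.0
```

View pics/c6.png

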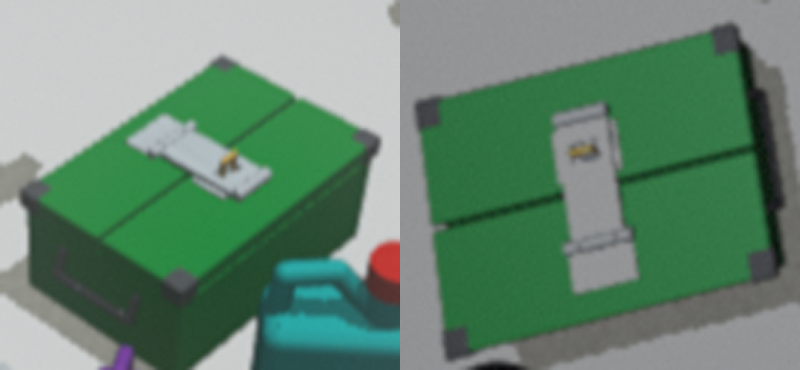

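View pics/scene4.png

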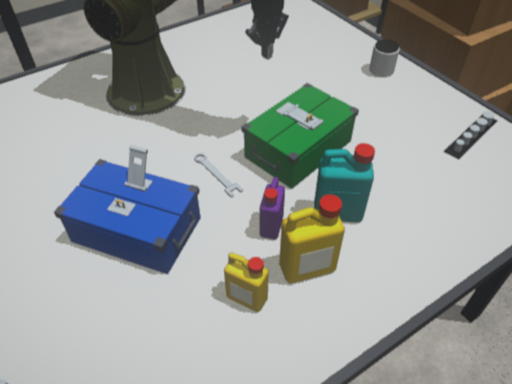

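The crops show the strap lying flat with the staple through its slot (left crop (228,160), right crop (583,150)). The blue hasp at scene (137,165) and the yellow can at (312,245) have not moved. One quick numeric check of the lip height, then I'll hand in.

Run:
```python
from h import *
s=load('scene4');t=load('top4')
p,e=tri((s,235+254/3.077-.4,65+185/3.083-.4),(t,90+180/3.03-.4,195+114/3.524-.4))
print(p,e,(p-H)@U)
a=cv2.imread('pics/scene0.png').astype(int);b=cv2.imread('pics/scene4.png').astype(int)
for n,(x0,x1,y0,y1) in dict(bluehasp=(120,160,140,195),can=(278,345,190,285)).items(): print(n,abs(a-b)[y0:y1,x0:x1].max(2).mean())
from bench import sign_off
print(status.get_obs()['force'],sign_off())
```

```text
[0.52713399 0.24153942 0.11191848] [np.float64(0.0017036874028716143), np.float64(0.0017036874028715308)] 0.08493679418879717
bluehasp 1.7554545454545454
can 1.71987431264729
the job is handed in; nothing more can be done
[ 0.31566043 -0.07789483 -0.41311896] None
```

The green hasp is closed flat over its staple and the job is handed in, at about 8 s of the 29 s allowed. I pushed the hasp past upright with the shut fingers, then hopped over the lip and pressed it down beyond the staple. The press met a hard stop at z = 0.119 m with about 30 N upward on the tool. I then lifted off and moved clear, so the robot touches nothing.

- **Green hasp:** the last pictures show the strap flat with the staple through its slot. The lip triangulates to 85 mm from the hinge, as it should. Its height came out at 112 mm against an expected 114–119 mm. I put that down to picking the pixels by hand, since the hard stop agrees with fully closed.
- **Blue hasp and yellow oil can:** both look the same before and after, with only noise-level differences between the pictures. None of my checks showed any contact with them.

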